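Complete the jar row and close the rack's sliding stop at its mark

TASK

Stand the loose salsa jar in the jar rack, in line with the two jars there and close up beside the nearer one (nearly touching), and let go of it. Then push the rack's sliding leg in until its pointer is level with the length mark, its cam lever still open, and holding it at the mark squeeze the lever fully closed against the post. Finish while still gripping the closed lever and post together with the leg on its mark, so that I can fit the locking screw; leave the other things on the ledge where they are.

Things in the scene. Friction and masses are not known exactly. Their poses are not given: they have to be found in the camera images.
- rack: fixed aluminium jar rack. Origin at table height on the jar row line; +y runs along the row to the sliding leg, +x away from the robot. Jars stand on the tray (x -45..45, y -175..195 mm, top 12 mm above the table), centred on x = 0. End wall at y = -170, 75 mm tall. Far side: white scale strip (x 47..73, top 20), then the leg's bar in two guides (x 72..92, top 29)
- mark: the length mark: a small dark steel block across the scale strip, 12 x 5 x 6 mm (x, y, z), fixed; origin at the centre of its underside; axes parallel to the rack's. The pointer is level with it when both have the same position along the rack's y
- pointer (a point): tip of the dark pointed tab on the leg's bar; it points to the strip from the far side, 26 mm above the table, and moves with the leg; its rack y is 30 mm less than that of the plate's inner face
- leg (a joint): sliding leg: bar with an upright steel stop plate across the tray (90 mm wide in x, 5 mm thick, top 95 mm above the table). Value (m) = rack y of the plate's inner (jar side) face, 0 to 0.11. It starts fully out at 0.11; a spring always pushes it outward (+y) with 2.3 to 3.2 N, also when the lever is closed. Fingers pushing on the plate's outer face move it in
- grip (a point): point on the leg midway between the outer faces of the post and the closed lever, 20 mm (along rack y) beyond the plate's inner face, 85 mm above the table: with the fingers either side in x, closing here takes both at 20 mm opening
- post_top (a point): centre of the top of the upright steel post fixed on the leg beside the lever; the post is 8 x 30 mm (x, y) and stands on the plate's outer (+y) side, its top 100 mm above the table, its outer face 10 mm from the grip point in rack -x
- lever (a joint): black cam lever beside the post, 8 mm thick, 28 mm wide in y; hinge 6 mm from the grip point in +x, 30 mm above the table, axis along rack y. Value (rad): 0 = fully closed (upright, along the post, hard stop), up to 0.36 = open, leaning to rack +x, outer face then 34 mm from the grip point in x at its top. Starts open, takes about 2 N at the tip, stays where left
- lever_tip (a point): centre of the lever's top end, 70 mm from its hinge; 100 mm above the table when closed
- salsa_jar: the loose closed salsa jar, the only jar outside the rack: 58 mm across, 95 mm tall, about 0.2 to 0.37 kg; origin at the centre of its underside
- row_jar_a: jar already in the rack next to the end wall, 58 mm across, 95 mm tall; origin at the centre of its underside
- row_jar_b: second jar in the rack, same size, the one nearer the leg; origin at the centre of its underside. The salsa jar goes on its +y (leg) side
- can: bystander: food can, 72 mm across, 105 mm tall; origin at the centre of its underside
- mill: bystander: waisted dark wood pepper mill, 52 mm across, 112 mm tall; origin at the centre of its underside
- coaster: bystander: round bamboo coaster, 96 mm across, 10 mm thick; origin at the centre of its underside
- scoop: bystander: plastic scoop, bowl 75 x 55 x 35 mm with its handle reaching 135 mm from the origin along its -x; origin under the bowl's centre
- cup: bystander: white mug, 76 mm across, 75 mm tall, handle at +y; origin at the centre of its underside
- butter_dish: bystander: closed white butter dish, 90 x 150 mm (x, y), 68 mm tall; origin at the centre of its underside

How it is judged:
By the outcome, as a careful person would: the job done as asked, in the order asked, and still so for the second after the job is handed in, while the arm keeps its last pose, push and grip.
It also fails if it takes over 48 s, if anything falls off the work surface, if the arm or the gripper's body presses on something with over 40 N, if the wrist force passes 120 N, or if a joint passes its speed limit or range.

ROBOT

A 6-joint arm with a two-finger parallel gripper is mounted at the origin on the work surface. World frame = base frame: x ahead of the robot, y to its left, z up, the work surface at z = 0. Lengths are in m, angles in rad, forces in N, time in s.
With the tool pointing down it reaches from about 0.35 to 0.85 m from the base axis. Payload 8.1 kg.
Tool frame: the origin (TCP) lies midway between the tips of the shut fingers; the grasp point (between the pads) lies behind it (bot.tcp_to_grasp is the z of the grasp point in the tool frame, in m); z points along the fingers, y is the line along which they close (so a half turn about z gives the same grasp; the last joint's range is limited). The gripper opens to 93 mm and grips with 3 to 60 N. Pads are 15 mm wide; open, the fingers measure 128 mm over their backs; the gripper's body (75 mm by 188 mm) begins 65 mm behind the grasp point.
Start: joints at [1.151, 0.13, 1.488, -0, 1.523, -0.085], TCP at [0.197, 0.567, 0.219] pointing down, gripper open.
Joint ranges: [-2.96, 2.96], [-0.89, 2.26], [0.02, 2.5], [-1.34, 4.48], [0, 2.73], [-2.66, 2.66]. Speed limits (rad/s): [2.39, 2.39, 2.79, 3.14, 3.14, 3.14].

INTERFACE

Orientations are given as [roll, pitch, yaw] about the fixed x, y, z axes, in that order (R = Rz(yaw) Ry(pitch) Rx(roll)).
In Python, from station import bot gives the robot as it stands. The module is installed in compiled form; this text tells all that it offers.
- The arm moves only by the shell command python3 -m inch 'ROWS' [FORCE]. ROWS is JSON, a list of rows, each an object with "jaw": the finger opening in cm, from 0 to 9.3; "xyz": the shift along the world's x, y, z in cm, a list of three; "angular": the turn, a rotation vector about the world's x, y, z in degrees, a list of three. A call has 1 to 20 rows; each row is the pose to reach, as a shift and turn from the pose commanded when the call began; what a row does not reach only later rows make up. A row lasts 1/8 s, in which the tool goes at most 62.5 mm and 10.7 degrees, less where a joint would pass 70% of its speed; a pose out of reach is approached as far as the arm can. A call with a gripper value outside its range is refused whole. The fingers move at their own pace and stop on an object; FORCE is the grip in N (left out, the last holds). Time passes only in rows, so rows that repeat a pose let the fingers close. It gives the time, the measured TCP pose, the force, the opening and the grip force at its end, in the units of the state.
- bot.sense(): the state, without advancing time (a new reading comes with each control period).
- bot.snapshot(name): name is "scene" or "top"; returns the picture (400x640x3 uint8, blue, green, red); there is no depth.
- bot.camera_info(name): a dict with "vfov" (degrees; the focal length in pixels is half the picture's height over the tangent of half this angle, whatever the lens; pixels are square), "cx", "cy" (the principal point, pixels), "camera_from_world" (4x4, takes a point from world to camera coordinates). Camera axes: x right, y up, looking along -z (the intrinsics and any distortion apply to the point x, -y, -z); pixel columns grow to the right and rows downward; lengths in m; the calibration is good to about 2 mm. A picture is of the moment at which its call begins. camera_info takes no time and is no camera call.
- bot.hand_in(): hands the job in; it is judged then, once.
The state is a dict: "time_s": time; "joint_pos": joint angles; "joint_velocities": joint speeds; "effort": joint torques, N m; "tcp_pos": TCP position; "tcp_rot": TCP orientation; "contact_force": force on the tool from outside, world axes, zero at the start; "wrist_torque": the same for the moment, N m; "grip_width": opening from 0.0 (shut) to 1.0 (fully open); "grip_force": force on a finger pad.
Only numpy, scipy, OpenCV 4.12 (cv2) and the standard library are available. Lean on these libraries where they do the work, as an engineer would, in place of code of your own. Each camera call takes 0.05 s, during which the arm holds its last target. There are 200 camera calls.

## Working session

There is one attempt and no reset: what is moved stays moved. The work goes in short steps, Python scripts to look and compute and a shell command to move; the robot and the scene stay as the last step left them, time stands still between calls to the robot, and variables do not carry over. Pictures are saved under pics/ and viewed, at most 10 in all, crops included, and the job is handed in when it is done.

```bash
mkdir -p pics
python3 - <<'E'
from station import bot
import cv2,json
for n in("scene","top"):
    cv2.imwrite(f"pics/{n}0.png",bot.snapshot(n)); i=bot.camera_info(n); print(n,i)
print(bot.sense(),bot.tcp_to_grasp)
E
```

```text
scene {'vfov': 54.24168936596763, 'cx': 317.73938189486074, 'cy': 199.60114403008222, 'camera_from_world': array([[-0.51256691,  0.85864363,  0.00250539,  0.28526426],
       [-0.47679733, -0.28704815,  0.83082349,  0.1975233 ],
       [ 0.71410046,  0.42465807,  0.55653037, -1.451969  ],
       [ 0.        ,  0.        ,  0.        ,  1.        ]])}
top {'vfov': 55.88507467183301, 'cx': 314.3707174134621, 'cy': 202.3376449165468, 'camera_from_world': array([[-0.01031865, -0.99990809, -0.00879452, -0.01048952],
       [ 0.98572   , -0.01164976,  0.16798916, -0.52860522],
       [-0.16807618, -0.00693552,  0.98574961, -0.9176197 ],
       [ 0.        ,  0.        ,  0.        ,  1.        ]])}
{'time_s': 0.1, 'joint_pos': array([ 1.15062045e+00,  1.31064969e-01,  1.48914187e+00,  1.23321237e-05,
        1.52302924e+00, -8.53918410e-02]), 'joint_velocities': array([-0.00046832, -0.00071534, -0.00174115, -0.00103431,  0.00024184,
        0.00022995]), 'effort': array([ 6.43615131e-04, -5.61335421e+01, -4.93100166e+01,  7.69890659e-02,
        2.89891823e-02,  3.30309126e-05]), 'tcp_pos': array([0.19690032, 0.5662322 , 0.21772037]), 'tcp_rot': array([-3.13995626e+00, -1.52437124e-04,  2.80680789e+00]), 'contact_force': array([ 0.36816139, -0.32164455,  0.90223552]), 'wrist_torque': array([-0.02418851, -0.00135817,  0.00865127]), 'grip_force': 0.0, 'grip_width': 0.9973793028541109} -0.0188
```

View pics/scene0.png

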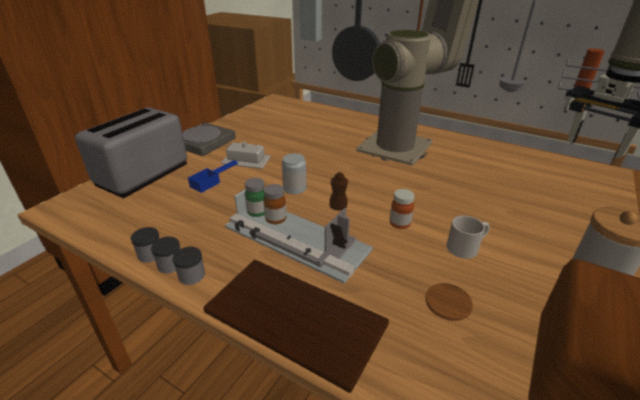

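View pics/top0.png

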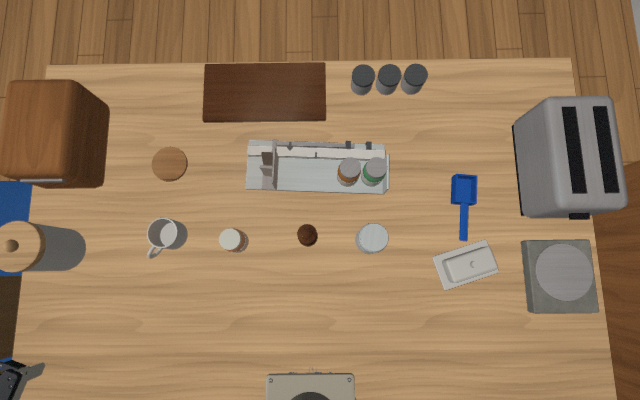

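The scene view shows the rack with two jars at about (255..275, 200), the leg at about (338, 235) and the salsa jar at (402, 209). The top view has the rack spanning (247..389, 140..193) and the salsa jar at (231, 240). Next I'll enlarge these areas.

Run:
```python
import cv2
a=cv2.imread("pics/top0.png")[130:260,210:400]; cv2.imwrite("pics/topc.png",cv2.resize(a,None,fx=4.2,fy=4.2,interpolation=cv2.INTER_CUBIC))
a=cv2.imread("pics/scene0.png")[165:285,220:420]; cv2.imwrite("pics/scenec.png",cv2.resize(a,None,fx=4,fy=4,interpolation=cv2.INTER_CUBIC))
```

```text
(no output)
```

View pics/topc.png

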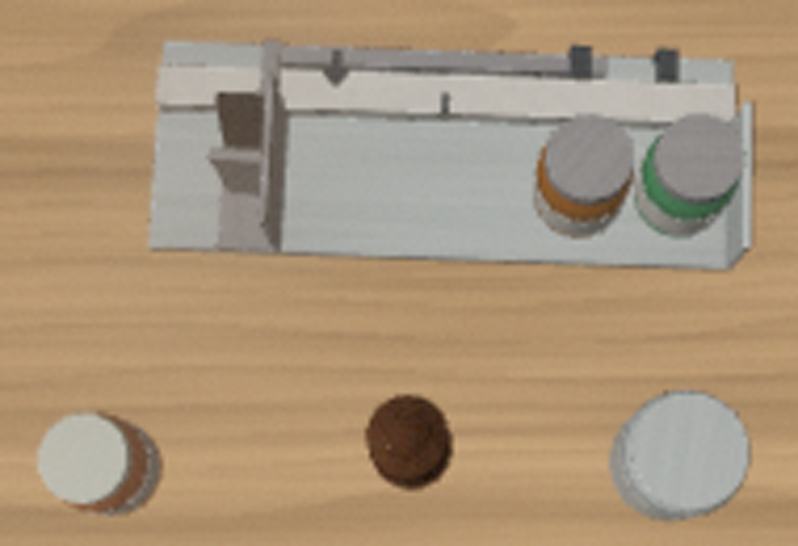

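View pics/scenec.png

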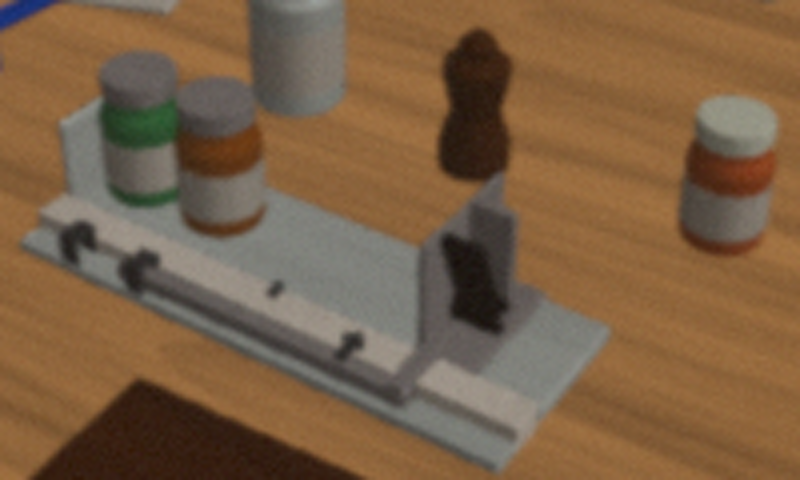

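The enlargements show:
- **Top crop:** tray near corners at (150,248) and (727,268), cap centres at (589,157), (699,157) and salsa (83,458), mark at (445,104), pointer tip at (336,87).
- **Scene crop:** caps at (139,66), (217,92) and (736,113), mark at (276,288), tray corner at (610,330).

I'll fit the poses from these points.

```bash
cat > h.py <<'E'
import numpy as np
from station import bot
I={n:bot.camera_info(n) for n in("scene","top")}
def proj(n,p,k=0):
    c=I[n]; q=c["camera_from_world"]@np.append(p,1); f=200/np.tan(np.radians(c["vfov"]/2))
    v=np.array([q[0],-q[1]])/-q[2]; v=v*(1+k*(v@v)); return f*v+[c["cx"],c["cy"]]
def full(n,u,v):
    s,ox,oy=(4.2,210,130) if n=="top" else (4,220,165)
    return np.array([(u+.5)/s-.5+ox,(v+.5)/s-.5+oy])
def rack(r,p):
    c,s=np.cos(r[2]),np.sin(r[2]); return np.array([r[0]+c*p[0]-s*p[1],r[1]+s*p[0]+c*p[1],p[2]])
E
cat > fit.py <<'E'
from h import *
from scipy.optimize import least_squares
# params: rx ry yaw ya yb sx sy ym kt ks
def pts(x):
    r=x[:3]; R=lambda *p:rack(r,p)
    return [("nl",'top',R(-.045,.195,.008),150,248),("nr",'top',R(-.045,-.175,.008),727,268),
    ("a",'top',R(0,x[3],.107),699,157),("b",'top',R(0,x[4],.107),589,157),("s",'top',np.array([x[5],x[6],.095]),83,458),
    ("sbase",'top',np.array([x[5],x[6],.0]),122,475),
    ("m",'top',R(.06,x[7],.026),445,104),("p",'top',R(.068,.08,.026),336,87),
    ("nl",'scene',R(-.045,.195,.012),610,330),("a",'scene',R(0,x[3],.107),139,66),("b",'scene',R(0,x[4],.107),217,92),
    ("s",'scene',np.array([x[5],x[6],.095]),736,113),("m",'scene',R(.06,x[7],.026),276,288),("p",'scene',R(.068,.08,.026),360,335)]
def res(x):
    return np.concatenate([proj(n,p,x[8 if n=="top" else 9])-full(n,u,v) for _,n,p,u,v in pts(x)]+[x[8:]*5])
s=least_squares(res,[.55,.05,0,-.13,-.07,.37,.2,.02,0,0],loss="soft_l1"); x=s.x
print(np.round(x,4)); 
for q,e in zip(pts(x),res(x).reshape(-1,2)): print(q[0],q[1],np.round(e,2))
g=rack(x[:3],(0,0,0));print("place",rack(x[:3],(0,x[4]+.0595,0)))
np.save("x.npy",x)
E
python3 fit.py
```

```text
[ 0.6069 -0.0279 -0.044  -0.1404 -0.0762  0.4323  0.186   0.0105 -0.0867
 -0.0469]
nl top [-0.16  1.29]
nr top [0.9  0.86]
a top [0.38 0.91]
b top [0.14 0.06]
s top [0.7 0.7]
sbase top [-0.36 -0.78]
m top [-0.28 -2.22]
p top [-0.2  -1.79]
nl scene [ 1.25 -1.92]
a scene [0.49 0.29]
b scene [-0.06  0.92]
s scene [0.25 0.21]
m scene [-0.65  0.53]
p scene [-0.38  0.78]
place [ 0.60620211 -0.04461361  0.        ]
```

```bash
python3 -m inch '[{"jaw":9.3,"xyz":[3,-5,0],"angular":[0,0,-9]},{"jaw":9.3,"xyz":[7,-11,0],"angular":[0,0,-19]},{"jaw":9.3,"xyz":[11,-17,0],"angular":[0,0,-29]},{"jaw":9.3,"xyz":[15,-23,0],"angular":[0,0,-39]},{"jaw":9.3,"xyz":[18,-29,0],"angular":[0,0,-49]},{"jaw":9.3,"xyz":[21,-34,0],"angular":[0,0,-59]},{"jaw":9.3,"xyz":[23,-37,0],"angular":[0,0,-68]},{"jaw":9.3,"xyz":[23.5,-38,-3],"angular":[0,0,-73.3]},{"jaw":9.3,"xyz":[23.5,-38,-8.5],"angular":[0,0,-73.3]},{"jaw":9.3,"xyz":[23.5,-38,-8.5],"angular":[0,0,-73.3]}]' 15
python3 - <<'E'
from station import bot
import cv2,numpy as np
from h import *
x=np.load("x.npy");s=bot.sense();print(s["tcp_pos"],s["tcp_rot"],s["contact_force"])
t=s["tcp_pos"]
for n in("top","scene"):print(n,proj(n,t,x[8 if n=="top" else 9]))
a=bot.snapshot("top")[190:290,170:300];b=bot.snapshot("scene")[130:255,340:470]
r=lambda a:cv2.resize(a,(400,400*a.shape[0]//a.shape[1]),interpolation=cv2.INTER_CUBIC)
a,b=r(a),r(b);h=max(len(a),len(b));p=np.zeros((h,800,3),np.uint8);p[:len(a),:400]=a;p[:len(b),400:]=b;cv2.imwrite("pics/g1.png",p)
E
```

```text
time_s: 1.35
tcp_pos: [0.4284, 0.1852, 0.1291]
tcp_rot: [-3.132, 0.003, 1.527]
contact_force: [-1.5, 0.6, 0.8]
grip_width: 0.998
grip_force: 0.0
[0.42838057 0.18518651 0.12907135] [-3.13239775  0.0032325   1.52681522] [-1.46705556  0.57446848  0.8396483 ]
top [227.0161961  240.02794708]
scene [405.77587457 181.07600453]
```

View pics/g1.png

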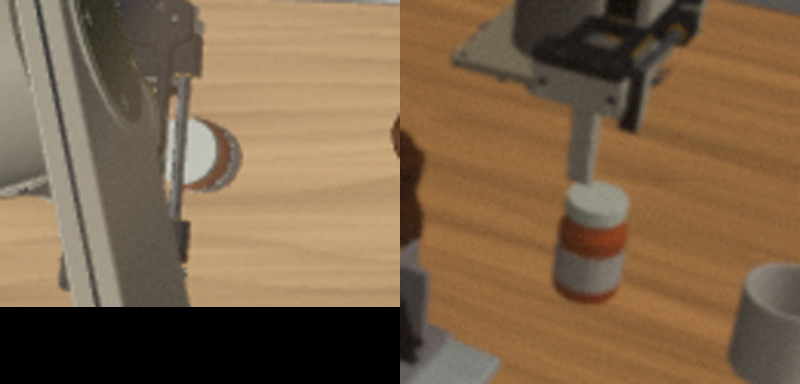

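The gripper is centred over the salsa jar, with the fingers on either side of it in x. I'll descend and grip.

```bash
python3 -m inch '[{"jaw":9.3,"xyz":[0,0,-4],"angular":[0,0,0]},{"jaw":9.3,"xyz":[0,0,-8],"angular":[0,0,0]},{"jaw":9.3,"xyz":[0,0,-9.7],"angular":[0,0,0]},{"jaw":7,"xyz":[0,0,-9.7],"angular":[0,0,0]},{"jaw":5,"xyz":[0,0,-9.7],"angular":[0,0,0]},{"jaw":5,"xyz":[0,0,-9.7],"angular":[0,0,0]},{"jaw":5,"xyz":[0,0,-9.7],"angular":[0,0,0]},{"jaw":5,"xyz":[0,0,-9.7],"angular":[0,0,0]}]' 20
python3 -c "
from station import bot;s=bot.sense();print(s['tcp_pos'],s['grip_width'],s['grip_force'],s['contact_force'])"
```

```text
time_s: 2.45
tcp_pos: [0.4334, 0.187, 0.0379]
tcp_rot: [3.139, -0.001, 1.527]
contact_force: [1.8, -1.0, 6.8]
grip_width: 0.613
grip_force: 20.0
[0.43344915 0.18698591 0.03793383] 0.6134276164817024 20.00264535890892 [ 1.76718936 -1.03560264  6.80865466]
```

```bash
python3 -m inch '[{"jaw":5,"xyz":[0,0,2],"angular":[0,0,0]},{"jaw":5,"xyz":[0,0,6],"angular":[0,0,0]},{"jaw":5,"xyz":[0,0,10.5],"angular":[0,0,0]},{"jaw":5,"xyz":[2,-2.5,12.5],"angular":[0,0,0]},{"jaw":5,"xyz":[5,-6,12.5],"angular":[0,0,0]},{"jaw":5,"xyz":[8.5,-10.5,12.5],"angular":[0,0,0]},{"jaw":5,"xyz":[12,-15.5,12.5],"angular":[0,0,0]},{"jaw":5,"xyz":[15.5,-19.5,12.5],"angular":[0,0,0]},{"jaw":5,"xyz":[17,-21.5,12.5],"angular":[0,0,0]},{"jaw":5,"xyz":[17.3,-22.1,10],"angular":[0,0,0]},{"jaw":5,"xyz":[17.3,-22.1,6],"angular":[0,0,0]},{"jaw":5,"xyz":[17.3,-22.1,3],"angular":[0,0,0]},{"jaw":5,"xyz":[17.3,-22.1,2.2],"angular":[0,0,0]},{"jaw":5,"xyz":[17.3,-22.1,2.2],"angular":[0,0,0]}]' 20
python3 - <<'E'
from station import bot
import cv2
s=bot.sense();print(s["tcp_pos"],s["grip_width"],s["contact_force"])
b=bot.snapshot("scene");cv2.imwrite("pics/p1f.png",b)
cv2.imwrite("pics/p1.png",cv2.resize(b[160:280,220:380],None,fx=5,fy=5,interpolation=cv2.INTER_CUBIC))
E
```

```text
time_s: 4.2
tcp_pos: [0.6047, -0.0342, 0.0584]
tcp_rot: [-3.14, -0.0, 1.528]
contact_force: [0.1, -0.3, -2.2]
grip_width: 0.616
grip_force: 20.0
[ 0.60471433 -0.03418898  0.05841348] 0.6164825184889318 [ 0.12549611 -0.27589112 -2.17365671]
```

View pics/p1.png

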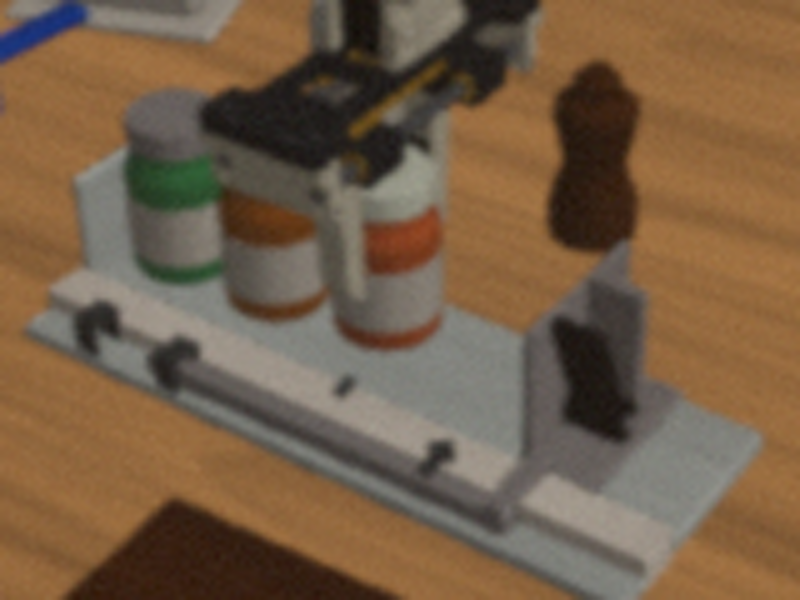

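The scene crop shows salsa held above the tray, with base edges at x 335 and 441 (centre 388). Jar b's base edges are at 227 and 327 (centre 277). I'll compute the gap from those centres.

Run:
```python
from h import *
x=np.load("x.npy");r=x[:3];k=x[9]
def u(y,z,xx=0):
    c=np.array(rack(r,(xx,y,0)))
    P=[proj("scene",c+[.029*np.cos(a),.029*np.sin(a),z+h],k) for a in np.linspace(0,6.28,90) for h in (0,.03)]
    P=np.array(P)[:,0]; return ((P.min()-220)*5,(P.max()-220)*5)
print("b",u(x[4],.012))
for y in np.arange(-.02,.006,.004): print(round(y,4),u(y,.0205),u(y,.0205,-.003))
c,s=np.cos(r[2]),np.sin(r[2])
for t in ([.6047,-.0342],bot.sense()["tcp_pos"][:2]):
    d=np.array(t)-r[:2]; print("tcp in rack",c*d[0]+s*d[1],-s*d[0]+c*d[1])
print("lev", [ (proj("scene",rack(r,(xx,.13,.1)),k)-[220,160])*5 for xx in (-.02,-.006,0)])
print("platetop", [ (proj("scene",rack(r,(xx,.11,.095)),k)-[220,160])*5 for xx in (-.045,.045)])
```

```text
b (np.float64(221.7813537819569), np.float64(333.1354484876343))
-0.02 (np.float64(304.53824194026083), np.float64(417.61750533273784)) (np.float64(308.0974953858234), np.float64(420.88489347652654))
-0.016 (np.float64(310.6710915997081), np.float64(423.8445413803933)) (np.float64(314.21966928617223), np.float64(427.1052156041233))
-0.012 (np.float64(316.82187923220397), np.float64(430.0938328196142)) (np.float64(320.36442400537595), np.float64(433.3477166637408))
-0.008 (np.float64(322.99542992515114), np.float64(436.36547802942516)) (np.float64(326.5318645148034), np.float64(439.6124944303389))
-0.004 (np.float64(329.1918497883526), np.float64(442.6595757925483)) (np.float64(332.72209627244706), np.float64(445.89964707840267))
0.0 (np.float64(335.41124542379464), np.float64(448.97622529497596)) (np.float64(338.93522522350736), np.float64(452.2092731815039))
0.004 (np.float64(341.6537239262081), np.float64(455.3155261254841)) (np.float64(345.1713578009276), np.float64(458.5414717117993))
tcp in rack -0.001958222127702879 -0.006389105511953057
tcp in rack -0.001013053998054932 -0.006489097437505059
lev [array([635.79143738, 264.15648431]), array([621.015112 , 278.6359214]), array([614.58564644, 284.93551328])]
platetop [array([625.25788104, 234.46482486]), array([527.00856826, 327.91624984])]
```

```bash
python3 -m inch '[{"jaw":5,"xyz":[0,-0.5,-0.3],"angular":[0,0,0]},{"jaw":5,"xyz":[0.1,-1.0,-0.7],"angular":[0,0,0]},{"jaw":5,"xyz":[0.1,-1.0,-0.7],"angular":[0,0,0]},{"jaw":5,"xyz":[0.1,-1.0,-0.7],"angular":[0,0,0]},{"jaw":5,"xyz":[0.1,-1.0,-0.7],"angular":[0,0,0]}]' 20
python3 - <<'E'
from station import bot
import cv2
s=bot.sense();print(s["tcp_pos"],s["contact_force"])
b=bot.snapshot("scene");s=bot.sense();print(s["tcp_pos"],s["contact_force"]);cv2.imwrite("pics/p2.png",cv2.resize(b[175:245,240:320],None,fx=8,fy=8,interpolation=cv2.INTER_CUBIC))
E
```

```text
time_s: 4.88
tcp_pos: [0.6062, -0.0443, 0.0518]
tcp_rot: [3.141, -0.0, 1.527]
contact_force: [-0.3, -0.8, -2.0]
grip_width: 0.617
grip_force: 20.0
[ 0.60619    -0.04425713  0.0517707 ] [-0.33664341 -0.79530678 -1.9967522 ]
[ 0.6061944  -0.04420977  0.05175058] [ 0.17522308  0.89374412 -1.65436903]
```

View pics/p2.png

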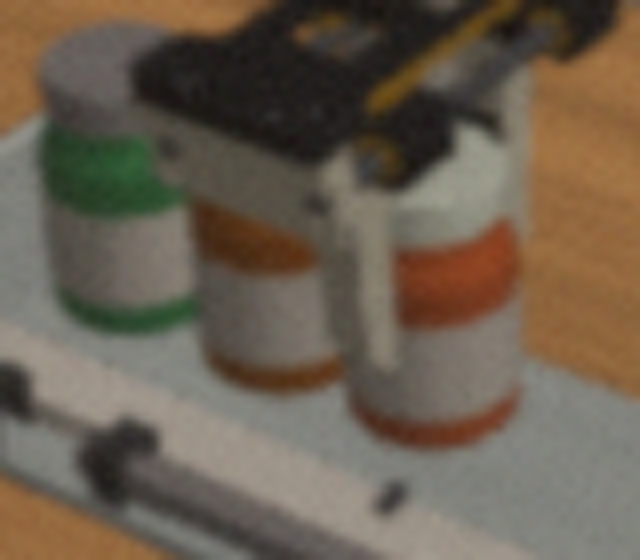

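Salsa's base spans 348–521 (centre 434), which puts the gap to jar b at about 2–5 mm. I'll close it in small steps and watch the y force.

```bash
python3 -m inch '[{"jaw":5,"xyz":[0,-0.1,0],"angular":[0,0,0]},{"jaw":5,"xyz":[0,-0.1,0],"angular":[0,0,0]},{"jaw":5,"xyz":[0,-0.1,0],"angular":[0,0,0]}]'
python3 -m inch '[{"jaw":5,"xyz":[0,-0.1,0],"angular":[0,0,0]},{"jaw":5,"xyz":[0,-0.1,0],"angular":[0,0,0]},{"jaw":5,"xyz":[0,-0.1,0],"angular":[0,0,0]}]'
python3 - <<'E'
from station import bot
import cv2
for i in range(4):
    b=bot.snapshot("scene");s=bot.sense();print(s["tcp_pos"],s["contact_force"],s["wrist_torque"])
cv2.imwrite("pics/p3f.png",b)
import numpy as np
a=cv2.imread("pics/p1f.png")
# jar b/a region change vs before
for nm,(r0,r1,c0,c1) in dict(b=(205,226,262,284),a=(180,220,245,262)).items():
    p=a[r0:r1,c0:c1].astype(np.float32).mean(2)
    q=b[r0:r1,c0:c1].astype(np.float32).mean(2)
    print(nm,cv2.phaseCorrelate(p,q))
E
```

```text
time_s: 5.3
tcp_pos: [0.6061, -0.0453, 0.0516]
tcp_rot: [-3.142, -0.0, 1.527]
contact_force: [-1.3, -0.1, -2.7]
grip_width: 0.616
grip_force: 20.0
time_s: 5.68
tcp_pos: [0.6061, -0.0463, 0.0516]
tcp_rot: [-3.142, -0.0, 1.527]
contact_force: [-0.3, 0.4, -2.4]
grip_width: 0.613
grip_force: 20.0
[ 0.60613031 -0.0463065   0.0516344 ] [ 0.38466291  0.09434382 -2.51153534] [-7.50484767e-02  7.30562740e-02  5.68943872e-05]
[ 0.60613376 -0.0462971   0.05163534] [ 0.34294517  0.2966719  -2.37244838] [-0.09093392  0.08964043  0.01447695]
[ 0.60609128 -0.04630175  0.05160094] [-0.80900641  1.11294082 -2.70672886] [-0.07613649  0.01900087 -0.01507401]
[ 0.60615524 -0.04628833  0.05164885] [-0.78781134 -0.60879948 -2.88022901] [-0.06636721  0.07690044  0.01149401]
b ((-0.22611959856953057, -0.11658643215262643), 0.8293958298034139)
a ((0.026632295817680784, -0.024770405028018416), 0.686955546008216)
```

```bash
python3 -m inch '[{"jaw":5,"xyz":[0,-0.1,0],"angular":[0,0,0]},{"jaw":5,"xyz":[0,-0.1,0],"angular":[0,0,0]},{"jaw":5,"xyz":[0,-0.1,0],"angular":[0,0,0]}]'
python3 - <<'E'
from station import bot
import cv2
for i in range(5):
    b=bot.snapshot("scene");s=bot.sense();print(s["contact_force"],s["wrist_torque"])
cv2.imwrite("pics/p4.png",cv2.resize(b[175:245,240:320],None,fx=8,fy=8,interpolation=cv2.INTER_CUBIC))
E
```

```text
time_s: 6.25
tcp_pos: [0.6062, -0.0471, 0.0517]
tcp_rot: [3.142, -0.0, 1.527]
contact_force: [-0.2, 1.6, -2.6]
grip_width: 0.611
grip_force: 20.0
[ 0.4291209   1.88299492 -2.82978967] [ 0.32059101  0.0835394  -0.01028043]
[ 0.2749848   2.11976854 -2.16506785] [ 0.25766689  0.04814807 -0.03857472]
[ 0.53611675  0.95445411 -1.25298728] [ 0.30463053  0.09302794 -0.02529137]
[-0.32094973  2.18942606 -1.92442377] [0.24196494 0.11357161 0.02181099]
[-0.80188662  0.67807542 -1.72734331] [ 0.30986889  0.08218486 -0.05880735]
```

View pics/p4.png

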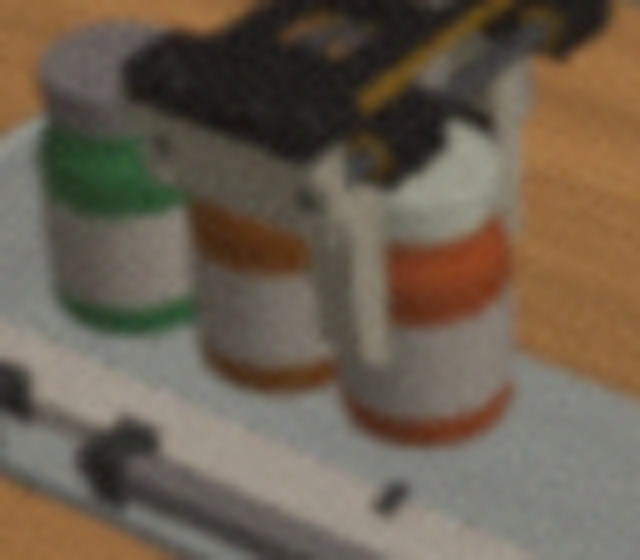

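The y force is now about +1.5 N with a torque change, so salsa is just touching jar b. I'll back off 1 mm, set it down, release and rise.

```bash
python3 -m inch '[{"jaw":5,"xyz":[0,0.1,0],"angular":[0,0,0]},{"jaw":5,"xyz":[0,0.1,-0.2],"angular":[0,0,0]},{"jaw":5,"xyz":[0,0.1,-0.2],"angular":[0,0,0]},{"jaw":6.2,"xyz":[0,0.1,-0.2],"angular":[0,0,0]},{"jaw":8,"xyz":[0,0.1,-0.2],"angular":[0,0,0]},{"jaw":8,"xyz":[0,0.1,-0.2],"angular":[0,0,0]},{"jaw":8,"xyz":[0,0.1,2],"angular":[0,0,0]},{"jaw":8,"xyz":[0,0.1,6],"angular":[0,0,0]},{"jaw":8,"xyz":[0,0.1,11],"angular":[0,0,0]},{"jaw":8,"xyz":[0,2.1,15],"angular":[0,0,0]},{"jaw":8,"xyz":[0,7.1,16],"angular":[0,0,0]},{"jaw":8,"xyz":[0,12.1,16],"angular":[0,0,0]},{"jaw":8,"xyz":[0,16.1,16],"angular":[0,0,0]},{"jaw":8,"xyz":[0,16.1,16],"angular":[0,0,0]}]'
python3 - <<'E'
from station import bot
import cv2,numpy as np
b=bot.snapshot("scene");t=bot.snapshot("top");s=bot.sense();print(s["tcp_pos"],s["contact_force"])
cv2.imwrite("pics/q_s.png",b);cv2.imwrite("pics/q_t.png",t)
a=cv2.resize(b[165:285,235:345],(400,436),interpolation=cv2.INTER_CUBIC)
c=cv2.resize(t[130:250,240:350],(400,436),interpolation=cv2.INTER_CUBIC)
cv2.imwrite("pics/q.png",np.hstack([a,c]))
E
```

```text
time_s: 8.25
tcp_pos: [0.6058, 0.1166, 0.2116]
tcp_rot: [-3.142, -0.001, 1.531]
contact_force: [0.2, 0.1, 1.3]
grip_width: 0.861
grip_force: 0.0
[0.606054   0.11374333 0.21149982] [-0.93529617 -0.68983887 -1.00695428]
```

View pics/q.png

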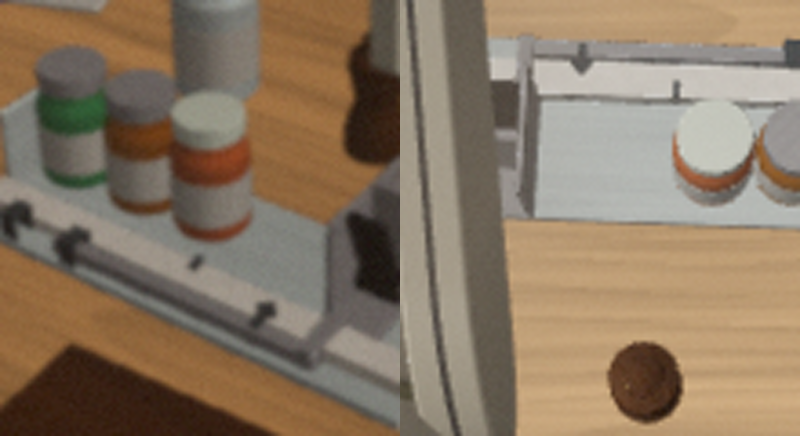

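The three jars stand in line with a hairline gap between salsa and jar b. In the top view the pointer tip is at (583,74) and the mark at (676,90). Next I'll work out where the post and lever are, and the approach to them.

Run:
```python
from h import *
from scipy.optimize import least_squares
x=np.load("x.npy");r=x[:3]
inv=lambda n,uv,z,k: least_squares(lambda p:proj(n,rack(r,(p[0],p[1],z)),k)-uv,[0,.1]).x
kt,ks=x[8:]
print("post",inv("top",full("top",236,157),.1,kt))
print("posttop tip scene(crop p1 ~645,288 right top outer corner)",inv("scene",np.array([645/5+220,290/5+160]),.1,ks))
print("plate top near corner",inv("scene",np.array([626/5+220,240/5+160]),.095,ks), "far",inv("scene",np.array([527/5+220,328/5+160]),.095,ks))
f2=lambda u,v:np.array([240+u*110/400,130+v*120/436])
for nm,uv in dict(ptr=(583-400,74),mark=(676-400,90)).items(): print(nm,inv("top",f2(*uv),.026,kt))
f3=lambda u,v:np.array([235+u*110/400,165+v*120/436])
for nm,uv in dict(ptr=(272,302),mark=(196,262)).items(): print(nm,inv("scene",f3(*uv),.026,ks))
print("lever tip scene",inv("scene",np.array([562/5+220,320/5+160]),.097,ks))
print("plate top view near/far", inv("top",full("top",268,232),.095,kt),inv("top",full("top",270,44),.095,kt))
for p in [(0,.145,0),(0,.1225,0),(.01,.145,0)]: print(p,rack(r,p))
```

```text
post [-0.00434566  0.12920608]
posttop tip scene(crop p1 ~645,288 right top outer corner) [-0.00440609  0.14387632]
plate top near corner [-0.04109536  0.11267595] far [0.04505525 0.11003043]
ptr [0.06298574 0.07733437]
mark [0.05282709 0.00862838]
ptr [0.06416173 0.07897711]
mark [0.05858585 0.01229991]
lever tip scene [0.03328809 0.12159648]
plate top view near/far [-0.04741528  0.1087369 ] [0.06690501 0.11370793]
(0, 0.145, 0) [0.61330815 0.11695686 0.        ]
(0, 0.1225, 0) [0.61231954 0.09447859 0.        ]
(0.01, 0.145, 0) [0.6232985  0.11651747 0.        ]
```

```bash
python3 -m inch '[{"jaw":7.6,"xyz":[0.7,-0.2,-3],"angular":[0,0,0]},{"jaw":7.6,"xyz":[0.7,-0.2,-7],"angular":[0,0,0]},{"jaw":7.6,"xyz":[0.7,-0.2,-10],"angular":[0,0,0]},{"jaw":7.6,"xyz":[0.7,-0.2,-12],"angular":[0,0,0]},{"jaw":7.6,"xyz":[0.7,-0.2,-13.5],"angular":[0,0,0]},{"jaw":7.6,"xyz":[0.7,-0.2,-14.5],"angular":[0,0,0]},{"jaw":7.6,"xyz":[0.7,-0.2,-14.5],"angular":[0,0,0]},{"jaw":7.6,"xyz":[0.7,-0.2,-14.5],"angular":[0,0,0]},{"jaw":7.6,"xyz":[0.66,-1.2,-14.5],"angular":[0,0,0]},{"jaw":7.6,"xyz":[0.66,-1.2,-14.5],"angular":[0,0,0]}]'
python3 - <<'E'
from station import bot
import cv2
from h import *
x=np.load("x.npy");r=x[:3]
b=bot.snapshot("scene");s=bot.sense();print(s["contact_force"],s["wrist_torque"])
d=s["tcp_pos"][:2]-r[:2];c,q=np.cos(r[2]),np.sin(r[2]);print("rack",c*d[0]+q*d[1],-q*d[0]+c*d[1],s["grip_width"]*93)
cv2.imwrite("pics/l0.png",b)
a=cv2.imread("pics/q_s.png")
t=a[240:258,300:318]  # pointer
m=cv2.matchTemplate(b[230:270,280:330],t,cv2.TM_CCOEFF_NORMED);print(cv2.minMaxLoc(m))
E
```

```text
time_s: 9.6
tcp_pos: [0.6129, 0.1009, 0.067]
tcp_rot: [3.141, 0.0, 1.527]
contact_force: [1.2, -0.1, 0.5]
grip_width: 0.82
grip_force: 0.0
[ 0.16503796 -0.46537687 -0.29601722] [-0.03926221  0.07204078  0.04054266]
rack 0.00020534113040210616 0.12921565382283534 76.17017264313624
(-0.582094669342041, 0.9951138496398926, (19, 0), (20, 10))
```

```bash
python3 -m inch '[{"jaw":7.6,"xyz":[-0.02,-0.5,0],"angular":[0,0,0]},{"jaw":7.6,"xyz":[-0.04,-0.9,0],"angular":[0,0,0]},{"jaw":7.6,"xyz":[-0.06,-1.3,0],"angular":[0,0,0]},{"jaw":7.6,"xyz":[-0.09,-2,0],"angular":[0,0,0]},{"jaw":7.6,"xyz":[-0.13,-3,0],"angular":[0,0,0]},{"jaw":7.6,"xyz":[-0.18,-4,0],"angular":[0,0,0]},{"jaw":7.6,"xyz":[-0.18,-4,0],"angular":[0,0,0]},{"jaw":7.6,"xyz":[-0.18,-4,0],"angular":[0,0,0]}]'
cat > look.py <<'E'
from station import bot
import cv2,sys
from h import *
from scipy.optimize import least_squares
x=np.load("x.npy");r=x[:3]
F=[];T=[];B=[]
for i in range(4):
    B.append(bot.snapshot("scene").astype(np.float32));s=bot.sense();F.append(s["contact_force"]);T.append(s["wrist_torque"])
print(np.mean(F,0),np.mean(T,0));b=np.mean(B,0).astype(np.uint8)
d=s["tcp_pos"][:2]-r[:2];c,q=np.cos(r[2]),np.sin(r[2]);print("tcp rack",c*d[0]+q*d[1],-q*d[0]+c*d[1],s["tcp_pos"],"open",s["grip_width"]*93,s["grip_force"])
cv2.imwrite("pics/%s.png"%sys.argv[1],b)
a=cv2.imread("pics/l0.png")
inv=lambda uv: least_squares(lambda p:proj("scene",rack(r,(p[0],p[1],.026)),x[9])-uv,[0.06,.05]).x
def match(t0,c0,lo,hi):
    t=cv2.resize(a[t0:t0+14,c0:c0+14],None,fx=8,fy=8,interpolation=cv2.INTER_CUBIC)
    w=cv2.resize(b[lo[1]:hi[1],lo[0]:hi[0]],None,fx=8,fy=8,interpolation=cv2.INTER_CUBIC)
    _,v,_,l=cv2.minMaxLoc(cv2.matchTemplate(w,t,cv2.TM_CCOEFF_NORMED));return v,lo[0]+l[0]/8-c0,lo[1]+l[1]/8-t0
v,du,dv=match(242,302,(265,215),(325,265))
p0=np.array([235+272*110/400,165+302*120/436])
print("ptr",v,du,dv,"moved",(inv(p0+[du,dv])-inv(p0)))
E
python3 look.py l1
```

```text
time_s: 10.65
tcp_pos: [0.6109, 0.0615, 0.0666]
tcp_rot: [3.142, 0.0, 1.527]
contact_force: [-0.6, 2.3, 0.5]
grip_width: 0.812
grip_force: 1.1
[-0.18001985  2.18975308  1.48324361] [ 0.31052923  0.24445568 -0.09617575]
tcp rack 5.4281994564022926e-05 0.08994660021821066 [0.61094342 0.06195424 0.06664108] open 75.8657327950203 1.1505679786205292
ptr 0.9877768754959106 -11.625 -5.25 moved [-0.00038022 -0.03457137]
```

```bash
python3 -m inch '[{"jaw":7.6,"xyz":[-0.03,-0.7,0],"angular":[0,0,0]},{"jaw":7.6,"xyz":[-0.07,-1.5,0],"angular":[0,0,0]},{"jaw":7.6,"xyz":[-0.1,-2.3,0],"angular":[0,0,0]},{"jaw":7.6,"xyz":[-0.13,-2.9,0],"angular":[0,0,0]},{"jaw":7.6,"xyz":[-0.14,-3.2,0],"angular":[0,0,0]},{"jaw":7.6,"xyz":[-0.14,-3.2,0],"angular":[0,0,0]},{"jaw":7.6,"xyz":[-0.14,-3.2,0],"angular":[0,0,0]}]'
python3 look.py l2
python3 - <<'E'
import cv2,numpy as np
# grey dump of pointer/mark area
for f in("l1","l2"):
    b=cv2.imread(f"pics/{f}.png").mean(2).astype(int)
    print(f);print(' '*5,*range(276,306));
    for y in range(228,252): print(y,*b[y,276:306])
E
```

```text
time_s: 11.72
tcp_pos: [0.6095, 0.0297, 0.0666]
tcp_rot: [-3.141, 0.0, 1.528]
contact_force: [-0.8, 2.0, 1.1]
grip_width: 0.816
grip_force: 1.3
[-1.12240468  2.69121591  1.69679143] [ 0.38428133  0.31332018 -0.11954438]
tcp rack -1.0163395677370308e-05 0.05783817829676312 [0.60946823 0.02987966 0.06657277] open 75.74567001865677 1.312648057937622
ptr 0.9036473035812378 -22.0 -10.125 moved [-0.00130601 -0.0668786 ]
l1
      276 277 278 279 280 281 282 283 284 285 286 287 288 289 290 291 292 293 294 295 296 297 298 299 300 301 302 303 304 305
228 130 129 129 128 129 128 125 116 90 62 51 50 53 56 63 68 71 74 76 75 73 71 69 69 74 88 110 123 128 129
229 130 131 129 129 129 128 126 124 112 90 67 54 52 49 54 55 56 62 61 63 63 66 71 82 94 113 124 126 128 130
230 135 131 130 128 129 126 128 127 124 114 100 83 72 67 64 62 64 66 66 67 72 79 91 109 118 126 127 130 130 127
231 142 136 136 132 128 128 128 128 128 124 121 115 109 102 97 89 88 86 89 90 98 109 118 123 127 130 129 128 130 130
232 146 146 146 139 131 128 130 131 129 128 127 126 123 121 118 114 115 116 114 115 119 123 125 128 129 127 12
[... 4286 characters left out ...]
 113 124 137 144 149 149 147 138 122 102 96 93 94 96 99 107 120
246 81 71 63 64 64 66 75 82 89 92 95 97 96 97 101 111 125 138 142 140 123 104 94 92 94 96 103 108 121 136
247 110 98 83 74 66 62 64 68 75 84 90 92 96 95 95 96 104 111 118 117 107 97 94 92 96 102 110 122 135 145
248 117 116 113 103 89 76 65 61 63 68 74 83 90 92 93 95 95 97 100 101 98 93 94 96 102 113 126 138 145 147
249 102 113 118 120 115 105 88 76 65 63 63 65 74 79 87 91 93 92 93 94 93 95 99 102 109 125 137 148 149 150
250 85 90 102 116 118 120 115 105 90 75 66 61 62 66 68 78 83 77 79 86 91 97 100 105 105 119 137 143 149 150
251 85 83 85 92 99 114 120 119 116 106 89 74 65 60 60 64 65 65 65 71 81 92 101 98 95 101 110 123 137 144
```

Run:
```python
from h import *
import cv2
from scipy.optimize import least_squares
x=np.load("x.npy");r=x[:3]
a=np.mean([cv2.imread("pics/top0.png"),cv2.imread("pics/q_t.png")],0).mean(2)
b=np.mean([bot.snapshot("top").astype(float) for _ in range(4)],0).mean(2)
print("initial");print(*range(282,326))
for y in range(140,161): print(y,*a[y,282:326].astype(int))
print("now")
for y in range(140,161): print(y,*b[y,300:330].astype(int))
print(proj("top",rack(r,(.06,x[7],.026)),x[8]),[proj("top",rack(r,(xx,.08,.026)),x[8]) for xx in(.05,.07)])
```

```text
initial
282 283 284 285 286 287 288 289 290 291 292 293 294 295 296 297 298 299 300 301 302 303 304 305 306 307 308 309 310 311 312 313 314 315 316 317 318 319 320 321 322 323 324 325
140 145 148 148 148 146 145 146 146 145 145 147 148 143 144 144 143 145 144 144 145 143 144 142 144 144 142 146 144 144 146 144 147 144 145 143 144 144 142 145 144 142 142 142 143
141 147 154 154 160 144 141 141 135 133 140 143 153 136 135 134 123 139 130 132 131 129 129 128 120 130 126 145 144 145 145 148 147 147 142 143 144 143 139 145 142 144 141 140 142
142 143 143 144 143 143 142 141 102 90 121 142 143 143 141 142 142 141 141 141 142 142 142 141 143 150 152 150 148 147 150 162 155 155 144 142 143 141 142 158 145 156 136 134 135
143 141 141 143 142 141 143 140 102 93 119 145 143 143 143 143 144 144 142 144 142 142 142 143 143 142 143 142 142 142 142 141 142 142 141 141 142 140 140 141 140 140 140 141 141
144 138 138 136 137 138 138 133 87 91 113 140 140 140 141 140 144 145 144 145 146 146 145 143 144 143 144 143 143 144 142 142 143 142 143 142 141 143 143 141 142 140 141 140 139
145 108 107 104 103 
[... 4645 characters left out ...]
 188 188
156 80 80 87 100 101 84 77 79 143 150 139 140 140 138 113 55 104 141 139 140 139 133 127 183 185 185 187 187 187 186
157 87 88 101 107 80 77 60 103 139 150 140 140 140 138 113 61 118 140 138 140 140 130 108 156 167 172 181 179 182 177
158 105 112 105 78 78 50 59 107 138 149 140 140 140 138 112 63 122 140 140 140 140 133 131 188 187 186 186 187 186 186
159 109 90 81 75 54 73 97 150 155 148 139 139 141 138 114 60 120 140 140 140 140 131 129 187 187 187 186 186 187 186
160 78 79 69 55 84 135 153 157 154 147 140 140 139 138 112 62 121 141 141 139 140 130 129 188 187 187 187 186 187 186
[315.29466306 152.16422712] [array([289.10460748, 155.01146095]), array([289.45116198, 147.82527021])]
```

```bash
python3 -m inch '[{"jaw":7.6,"xyz":[-0.01,-0.15,0],"angular":[0,0,0]},{"jaw":7.6,"xyz":[-0.01,-0.28,0],"angular":[0,0,0]},{"jaw":7.6,"xyz":[-0.01,-0.28,0],"angular":[0,0,0]},{"jaw":7.6,"xyz":[-0.01,-0.28,0],"angular":[0,0,0]}]'
python3 look.py l3
python3 - <<'E'
from h import *
import cv2
x=np.load("x.npy");r=x[:3]
b=cv2.imread("pics/l3.png");s=12
w=cv2.resize(b[195:260,262:340],None,fx=10,fy=9.2,interpolation=cv2.INTER_CUBIC)
w=cv2.resize(b[208:256,262:326],None,fx=12,fy=12,interpolation=cv2.INTER_CUBIC)
cv2.imwrite("pics/l3c.png",w)
f=lambda p:((proj("scene",rack(r,p),x[9])+.5-[262,208])*12-.5).round()
for xx in(.054,.06,.066,.075): print(xx,f((xx,.010,.026)),f((xx,.010,.022)))
E
```

```text
time_s: 12.62
tcp_pos: [0.6094, 0.0268, 0.0666]
tcp_rot: [-3.141, 0.0, 1.527]
contact_force: [-1.3, 3.1, 1.6]
grip_width: 0.818
grip_force: 1.3
[-1.75403289  2.87319383  0.97759497] [ 0.35359091  0.35533679 -0.1123897 ]
tcp rack 2.1406502575006207e-05 0.05483375925654171 [0.60936776 0.02687676 0.06660737] open 76.37353151478509 1.2918217107653618
ptr 0.8778085708618164 -22.875 -10.5 moved [-0.00127233 -0.06956603]
0.054 [333. 339.] [333. 354.]
0.06 [315. 355.] [316. 369.]
0.066 [298. 370.] [299. 385.]
0.075 [271. 393.] [272. 408.]
```

View pics/l3c.png

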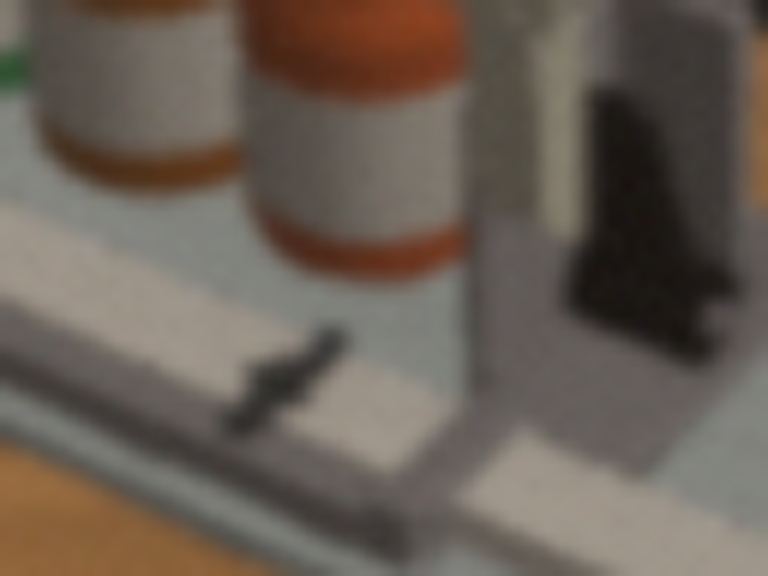

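The pointer stem (237,418) and the mark (340,330) are collinear along rack x, so the leg is on its mark, with the lever still open. Now I'll close the jaws on the lever and post.

```bash
python3 -m inch '[{"jaw":6.6,"xyz":[0,0,0],"angular":[0,0,0]},{"jaw":5.6,"xyz":[0,0,0],"angular":[0,0,0]},{"jaw":4.6,"xyz":[0,0,0],"angular":[0,0,0]},{"jaw":3.6,"xyz":[0,0,0],"angular":[0,0,0]},{"jaw":2.8,"xyz":[0,0,0],"angular":[0,0,0]},{"jaw":2.2,"xyz":[0,0,0],"angular":[0,0,0]},{"jaw":1.5,"xyz":[0,0,0],"angular":[0,0,0]},{"jaw":1.5,"xyz":[0,0,0],"angular":[0,0,0]},{"jaw":1.5,"xyz":[0,0,0],"angular":[0,0,0]},{"jaw":1.5,"xyz":[0,0,0],"angular":[0,0,0]}]' 30
python3 look.py l4
python3 - <<'E'
import cv2,numpy as np
a=cv2.imread("pics/l3.png").mean(2);b=cv2.imread("pics/l4.png").mean(2)
for r in((215,250,270,300),(236,250,270,286)):
    r0,r1,c0,c1=r
    print(cv2.phaseCorrelate(a[r0:r1,c0:c1],b[r0:r1,c0:c1]))
for y in range(236,246): print(y,a[y,278:294].astype(int),b[y,278:294].astype(int))
E
```

```text
time_s: 14.08
tcp_pos: [0.613, 0.0267, 0.0667]
tcp_rot: [3.134, -0.0, 1.527]
contact_force: [19.0, 2.6, -12.7]
grip_width: 0.206
grip_force: 30.6
[ 19.63944185   2.16928434 -12.87358705] [ 0.2973297  -3.16442638 -0.14720717]
tcp rack 0.003612157142924901 0.054755642023465945 [0.61295161 0.02664094 0.06674415] open 18.96094567168363 30.55587401613593
ptr 0.8779823780059814 -22.875 -10.5 moved [-0.00127233 -0.06956603]
((-0.024666033467052983, 0.13876136832802644), 0.9867582297029599)
((0.0767712242502423, 0.4557049558449773), 1.0152088761395868)
236 [147 146 146 147 147 145 142 138 132 110  81  65  82 111 126 128] [147 147 146 146 146 145 142 137 131 111  80  66  82 113 126 128]
237 [148 147 145 144 139 133 124 109  99  81  65  66  95 121 130 131] [147 146 146 144 138 132 121 110  99  78  62  66  95 120 132 130]
238 [147 146 147 140 115  92  77  66  62  56  61  91 123 138 139 136] [145 148 145 139 116  91  78  69  61  56  64  93 120 136 139 137]
239 [139 143 146 136 106  67  51  50  48  63  90 120 140 143 142 143] [139 143 145 137 105  71  52  48  52  63  89 121 138 144 146 145]
240 [116 125 132 129  94  60  48  44  53  81 118 137 144 146 146 147] [114 124 133 127  95  61  47  45  53  81 119 136 144 145 146 146]
241 [ 98 102 101  97  70  53  54  65  78 101 130 143 146 146 146 146] [ 98 102 102  95  74  53  52  64  77 102 130 143 145 145 146 148]
242 [ 95  90  77  64  55  51  70 100 121 132 142 145 146 147 147 145] [ 94  90  77  62  53  49  70 101 122 133 142 145 148 146 148 149]
243 [ 92  89  72  54  50  61  78 103 124 139 144 146 147 149 148 148] [ 92  88  70  53  50  61  77 101 125 136 143 147 146 148 148 148]
244 [ 78  82  75  68  69  81  89  97 108 116 128 138 142 148 150 149] [ 78  83  75  67  69  80  89  95 105 117 128 139 143 148 149 150]
245 [ 64  68  73  78  83  90  95  96  96  98 107 114 125 137 144 148] [ 66  69  72  78  84  88  94  96  97 100 107 114 124 137 143 147]
```

Opening 19 mm means lever and post are held together and closed, and the leg hasn't moved. I'll take out the sideways load by shifting the command toward +x.

```bash
python3 -m inch '[{"jaw":1.5,"xyz":[0.2,-0.01,0],"angular":[0,0,0]},{"jaw":1.5,"xyz":[0.36,-0.02,0],"angular":[0,0,0]},{"jaw":1.5,"xyz":[0.36,-0.02,0],"angular":[0,0,0]},{"jaw":1.5,"xyz":[0.36,-0.02,0],"angular":[0,0,0]}]' 30
python3 look.py l5
python3 - <<'E'
import cv2
a=cv2.imread("pics/l3.png").mean(2);b=cv2.imread("pics/l5.png").mean(2)
for y in range(238,244): print(y,a[y,278:294].astype(int),b[y,278:294].astype(int))
print([abs(cv2.absdiff(a,b)[175:232,c:c+20]).mean().round(1) for c in (240,262,282)])
E
```

```text
time_s: 14.78
tcp_pos: [0.6131, 0.0267, 0.0667]
tcp_rot: [3.141, -0.0, 1.527]
contact_force: [2.1, 1.7, -0.5]
grip_width: 0.207
grip_force: 30.8
[1.44839533 2.49416244 0.30651832] [ 0.34992611 -0.43816329 -0.14668517]
tcp rack 0.003769012646694513 0.05482307969694378 [0.61311128 0.02670142 0.06665756] open 19.18561536177491 30.83515651524067
ptr 0.8781751394271851 -22.875 -10.5 moved [-0.00127233 -0.06956603]
238 [147 146 147 140 115  92  77  66  62  56  61  91 123 138 139 136] [148 147 145 138 115  91  79  67  61  55  64  92 123 135 137 135]
239 [139 143 146 136 106  67  51  50  48  63  90 120 140 143 142 143] [141 143 145 137 105  68  53  47  49  63  90 120 139 145 145 144]
240 [116 125 132 129  94  60  48  44  53  81 118 137 144 146 146 147] [115 125 133 127  95  62  46  45  53  84 117 139 144 146 146 146]
241 [ 98 102 101  97  70  53  54  65  78 101 130 143 146 146 146 146] [ 99 101 102  96  72  52  52  64  76 101 131 144 147 147 146 146]
242 [ 95  90  77  64  55  51  70 100 121 132 142 145 146 147 147 145] [ 95  92  76  62  53  51  69 102 121 132 142 145 147 146 146 146]
243 [ 92  89  72  54  50  61  78 103 124 139 144 146 147 149 148 148] [ 92  89  69  54  50  61  77 102 125 137 143 145 147 147 148 148]
[np.float64(1.0), np.float64(1.5), np.float64(3.0)]
```

The sideways load is gone, the leg is unchanged on its mark, and the grip is firm at 31 N. Handing in.

```bash
python3 -c "
from station import bot;print(bot.hand_in())"
```

```text
the job is handed in; nothing more can be done
None
```

The job is handed in with no verdict shown: the salsa jar stands about 1 mm from the nearer jar and in line with the row, the pointer looks level with the mark (to about 0.5 mm by camera), and the gripper holds the closed lever and post with about 31 N.

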